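Repack the ring clamps under the chest's cantilever tray

ROBOT

A 6-joint arm with a two-finger parallel gripper is mounted at the origin on the work surface. World frame = base frame: x ahead of the robot, y to its left, z up, the work surface at z = 0. Lengths are in m, angles in rad, forces in N, time in s.
With the tool pointing down it reaches from about 0.35 to 0.85 m from the base axis. Payload 8.1 kg.
Tool frame: the origin (TCP) lies midway between the tips of the shut fingers; the grasp point (between the pads) lies 19 mm behind it (robot.pinch_z is the distance from the TCP to the grasp point, in m); z points along the fingers, y is the line along which they close (so a half turn about z gives the same grasp; the last joint's range is limited). The gripper opens to 85 mm and grips with 20 to 120 N. Pads are 22 mm wide; open, the fingers measure 114 mm over their backs; the gripper's body (76 mm by 85 mm) begins 54 mm behind the grasp point. The pads swing forward as they close: fully open they stand 13 mm farther back than shut.
Start: joints at [1.21, 0.13, 1.488, -0, 1.523, -0.085], TCP at [0.163, 0.577, 0.231] pointing down, gripper open.
Joint ranges: [-2.96, 2.96], [-0.89, 2.26], [0.02, 2.5], [-1.34, 4.48], [0, 2.73], [-2.66, 2.66]. Speed limits (rad/s): [2.39, 2.39, 2.79, 3.14, 3.14, 3.14].

INTERFACE

Orientations are given as a 3x3 rotation matrix whose columns are the frame's x, y, z axes.
In Python, from cell import robot gives the robot as it stands. Calls block until the motion is done:
- robot.reach(position, orientation): joint-space move of the TCP to a pose.
- robot.line_to(position, rotation=None, v=0.15, f_stop=None): straight line of the TCP; rotation=None keeps the orientation; v is the mean speed in m/s. With f_stop (N) it stops when the force on the tool has changed by that much, and returns True; else False.
- robot.set_joints(angles): joint-space move.
- robot.set_gripper(opening, newtons=None): finger opening in m; newtons is the grip in N (None keeps the last); returns when the fingers have stopped.
- robot.pause(seconds).
- robot.solve_ik(position, orientation): joint angles nearest the present ones, or None.
- robot.read_state(): the state.
- robot.read_camera(name): name is "scene" or "top" or "wrist"; returns a dict with "frame" (480x640x3 uint8, red, green, blue), "range_z" (480x640 float32, m along the optical axis (not along the pixel's ray), 0 where there is no reading), "fovy" (degrees; the focal length in pixels is half the picture's height over the tangent of half this angle, whatever the lens; pixels are square), "cx", "cy" (the principal point, pixels), "xyz" and "orientation" of the camera in the world. Camera axes: x right, y down, z forward; pixel columns grow to the right and rows downward; lengths in m; the calibration is good to about 2 mm. The wrist camera is an equidistant fisheye: a pixel r from the principal point sees the ray r / f radians off the axis. A picture is of the moment at which its call begins.
A pose or a line that the arm cannot do raises robot.PlanningError and nothing moves.
- robot.close_job(): hands the job in; it is judged then, once.
The state is a dict: "clock": time; "q": joint angles; "qd": joint speeds; "joint_torque": joint torques, N m; "position": TCP position; "orientation": TCP orientation; "wrist_force": force on the tool from outside, world axes, zero at the start; "ft_torque": the same for the moment, N m; "finger_gap": finger opening in m; "grasp_force": force on a finger pad.
Only numpy, scipy, OpenCV 4.12 (cv2) and the standard library are available. Lean on these libraries where they do the work, as an engineer would, in place of code of your own. Each camera call takes 0.05 s, during which the arm holds its last target. There are 200 camera calls.

TASK

Lift the wooden chest's top tray by its handle, up and back until it stays fully open. With the tray up, clear the snapped clamp stubs left in the pockets underneath into the aluminium scrap bin and lay every good ring clamp from the bench down flat in a pocket of its own; only then swing the tray back down until it is fully closed over them. Leave the small jar and the cup on the bench where they are.

Things in the scene. Friction and masses are not known exactly. Their poses are not given: they have to be found in the camera images.
- chest: Wooden tool chest fixed to the bench, 160 mm (its x) by 244 mm (its y). Origin at bench height under the centre of its pocket block; x points to the back, where the tray swings to. Four pockets lie side by side along y. Front and back walls 46 mm high, inner faces 68 mm from the centre. Steel hinge brackets and arms stand outside both ends, 122 to 134 mm from the centre, behind x = 30 mm.
- arms (a joint): Cantilever arms of the top tray (rad): 0 = tray down over the pockets, 1.745 = swung up and back to its stop. The tray stays level; at value q it is 0.105*(sin(q-0.873)+0.766) m back (chest x) and 0.105*(cos(q-0.873)-0.643) m up from closed: fully open 161 mm back, same height; midway 38 mm higher. Damped; 4 to 6 N move it; past midway it sinks to that end and rests there.
- tray_handle (a point): Middle of the tray's wooden handle bar, along the chest's y above the middle of the tray (160 x 244 x 38 mm, 0.4 kg): bar 14 x 14 mm, 100 mm long (80 mm clear between its posts), its middle 115 mm above the bench when the tray is down, 29 mm above the tray's rim. Axes as the chest's.
- scrap_bin: Open square aluminium bin fixed to the bench, 130 x 130 mm, 50 mm high, 4 mm walls and floor. Origin under its centre.
- pocket0 (a point): Centre of the floor of a pocket in the chest, 8 mm above the bench; axes as the chest's. Pocket 136 mm long (x), 46 mm wide (y), 14 mm deep: the 12 mm thick ribs between and outside the pockets reach 22 mm above the bench. Pockets are spaced 58 mm.
- pocket1 (a point): Centre of the floor of a pocket in the chest, 8 mm above the bench; axes as the chest's. Pocket 136 mm long (x), 46 mm wide (y), 14 mm deep: the 12 mm thick ribs between and outside the pockets reach 22 mm above the bench. Pockets are spaced 58 mm.
- pocket2 (a point): Centre of the floor of a pocket in the chest, 8 mm above the bench; axes as the chest's. Pocket 136 mm long (x), 46 mm wide (y), 14 mm deep: the 12 mm thick ribs between and outside the pockets reach 22 mm above the bench. Pockets are spaced 58 mm.
- pocket3 (a point): Centre of the floor of a pocket in the chest, 8 mm above the bench; axes as the chest's. Pocket 136 mm long (x), 46 mm wide (y), 14 mm deep: the 12 mm thick ribs between and outside the pockets reach 22 mm above the bench. Pockets are spaced 58 mm.
- clamp0: A good wooden ring clamp lying on the bench: pale wooden block 120 x 28 x 30 mm (x, y, z) with a brass band round its middle, about 80 g. Origin at its centre (15 mm above the bench at first), x lengthwise. May be absent.
- clamp1: A good wooden ring clamp lying on the bench: pale wooden block 120 x 28 x 30 mm (x, y, z) with a brass band round its middle, about 80 g. Origin at its centre (15 mm above the bench at first), x lengthwise. May be absent.
- clamp2: A good wooden ring clamp lying on the bench: pale wooden block 120 x 28 x 30 mm (x, y, z) with a brass band round its middle, about 80 g. Origin at its centre (15 mm above the bench at first), x lengthwise. May be absent.
- clamp3: A good wooden ring clamp lying on the bench: pale wooden block 120 x 28 x 30 mm (x, y, z) with a brass band round its middle, about 80 g. Origin at its centre (15 mm above the bench at first), x lengthwise. May be absent.
- stub0: Snapped ring clamp left behind in a pocket, hidden under the closed tray: short wooden block 78 x 28 x 30 mm (x, y, z) with a brass band near one end and a splintered other end, about 50 g. Origin at its centre, x lengthwise. May be absent.
- stub1: Snapped ring clamp left behind in a pocket, hidden under the closed tray: short wooden block 78 x 28 x 30 mm (x, y, z) with a brass band near one end and a splintered other end, about 50 g. Origin at its centre, x lengthwise. May be absent.
- stub2: Snapped ring clamp left behind in a pocket, hidden under the closed tray: short wooden block 78 x 28 x 30 mm (x, y, z) with a brass band near one end and a splintered other end, about 50 g. Origin at its centre, x lengthwise. May be absent.
- stub3: Snapped ring clamp left behind in a pocket, hidden under the closed tray: short wooden block 78 x 28 x 30 mm (x, y, z) with a brass band near one end and a splintered other end, about 50 g. Origin at its centre, x lengthwise. May be absent.
- jar: Bystander, not part of the job: small lidded jar, 44 mm across, 55 mm high.
- cup: Bystander, not part of the job: clear plastic cup, 48 mm across, 40 mm high.

How it is judged:
By the outcome, as a careful person would: the job done as asked, in the order asked, and still so for the second after the job is handed in, with the robot touching nothing.
Of clamp0, clamp1, clamp2, clamp3 only 3 to 4 are there at a start; the rules pass over those that are not, and their reading is None.
Of stub0, stub1, stub2, stub3 only 1 to 2 are there at a start; the rules pass over those that are not, and their reading is None.
At some moment in a run one of clamp0, clamp1, clamp2, clamp3 may be knocked a few centimetres aside while the robot is not near it.
Once in a run the grip may slacken for a moment while it holds something.
It also fails if it takes over 210 s, if anything falls off the work surface, if the arm or the gripper's body presses on something with over 40 N, if the wrist force passes 120 N, or if a joint passes its speed limit or range.

## Working session

There is one attempt and no reset: what is moved stays moved. The work goes in short steps, each a Python script; the robot and the scene stay as the last script left them, time stands still between calls to the robot, and variables do not carry over. Pictures are saved under pics/ and viewed, at most 14 in all, crops included, and the job is handed in when it is done.

```bash
mkdir -p pics; ls
cat > h.py <<'E'
import numpy as np, cv2
from cell import robot
def shot(name,save=None):
    c=robot.read_camera(name)
    if save: cv2.imwrite('pics/'+save+'.png',c['frame'][:,:,::-1])
    return c
def foc(c): return 240/np.tan(np.radians(c['fovy'])/2)
def cloud(c):
    """world xyz per pixel (pinhole cams)"""
    f=foc(c);v,u=np.mgrid[:480,:640];z=c['range_z']
    p=np.stack([(u-c['cx'])/f*z,(v-c['cy'])/f*z,z],-1)
    return p@np.array(c['orientation']).T+np.array(c['xyz'])
def ray(c,u,v,h):
    f=foc(c);d=np.array(c['orientation'])@np.array([(u-c['cx'])/f,(v-c['cy'])/f,1.])
    o=np.array(c['xyz']);return o+d*(h-o[2])/d[2]
E
python3 - <<'E'
from h import *
for n in ('top','scene'):
    c=shot(n,n+'0'); print(n,c['fovy'],c['cx'],c['cy'],c['xyz'],np.round(c['orientation'],3).tolist(),c['range_z'].min(),c['range_z'].max())
    np.savez(n+'0.npz',**c)
print(robot.read_state()['clock'],robot.pinch_z)
E
```

```text
pics
top 44.8598655822078 329.8664031095944 244.1692299955636 [ 0.26582631 -0.01898315  1.41177643] [[0.012, -0.989, 0.149], [-1.0, -0.013, -0.001], [0.003, -0.149, -0.989]] 0.0 2.3246098
scene 56.46035013716162 320.89241693835635 236.53727086323943 [1.28648233 0.12377024 1.01524344] [[-0.145, 0.726, -0.673], [0.989, 0.095, -0.111], [-0.016, -0.681, -0.732]] 0.0 3.783121
0.1 0.0187
```

View pics/top0.png

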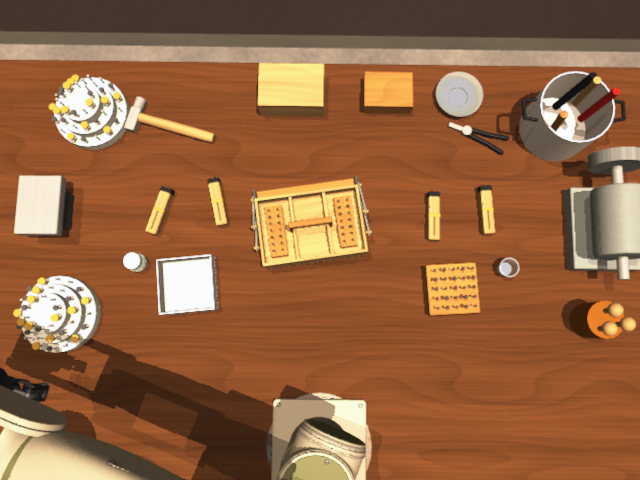

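View pics/scene0.png

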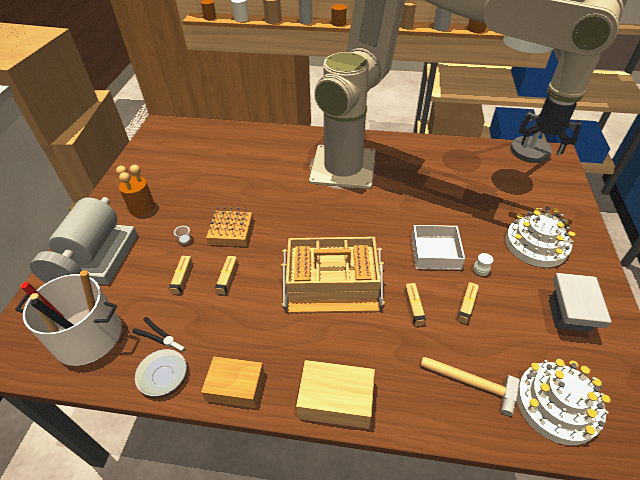

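The top view shows four clamps at px (159,210), (217,201), (433,216) and (486,210). The bin is at (186,284), the jar at (135,262), the cup at (508,267), and the chest handle at (310,222), with the chest's back towards +x. The scene view agrees.

```bash
cat >> h.py <<'E'
def segs(c,zlo,zhi,amin,roi=None):
    """blobs of height-band points: (centre xy, size, yaw of long side, median z)"""
    P=cloud(c);m=((P[...,2]>zlo)&(P[...,2]<zhi)&(c['range_z']>0)).astype(np.uint8)
    if roi: m&=((P[...,0]>roi[0])&(P[...,0]<roi[1])&(P[...,1]>roi[2])&(P[...,1]<roi[3])).astype(np.uint8)
    n,l,s,ce=cv2.connectedComponentsWithStats(m,connectivity=4)
    out=[]
    for i in range(1,n):
        if s[i,4]<amin: continue
        pts=P[l==i]; (x,y),(w,h),a=cv2.minAreaRect(pts[:,:2].astype(np.float32))
        a=np.radians(a)
        if h>w: w,h,a=h,w,a+np.pi/2
        a=(a+np.pi/2)%np.pi-np.pi/2
        out.append((np.round([x,y,w,h,a,np.median(pts[:,2])],4).tolist(),s[i,4],np.round(ce[i]).tolist()))
    return out
E
python3 - <<'E'
from h import *
c=dict(np.load('top0.npz'))
P=cloud(c); print('table z',np.median(P[330:400,400:600,2]))
R=(.25,.75,-.55,.55)
print('clamps');[print(o) for o in segs(c,.022,.036,80,R)]
print('bin etc');[print(o) for o in segs(c,.042,.062,40,R)]
print('tray');[print(o) for o in segs(c,.08,.092,40,R)]
print('handle');[print(o) for o in segs(c,.112,.135,30,R)]
E
```

```text
table z 0.0006716803005901717
clamps
([0.7385, 0.5307, 0.0539, 0.0253, -0.9879, 0.03], np.int32(156), [108.0, 137.0])
([0.741, 0.3021, 0.056, 0.0174, -1.5656, 0.0257], np.int32(92), [203.0, 135.0])
([0.7225, -0.5215, 0.0695, 0.0108, 0.7887, 0.0279], np.int32(84), [534.0, 147.0])
([0.5769, 0.2564, 0.1205, 0.029, 0.2214, 0.0303], np.int32(553), [217.0, 201.0])
([0.5532, 0.3959, 0.1204, 0.0312, -0.3091, 0.0301], np.int32(557), [158.0, 210.0])
([0.5638, -0.4003, 0.1191, 0.0299, 0.0544, 0.0302], np.int32(561), [486.0, 210.0])
([0.5472, -0.2711, 0.1186, 0.0296, -0.0171, 0.0303], np.int32(553), [433.0, 215.0])
([0.4022, -0.3029, 0.0676, 0.0307, -0.8717, 0.0339], np.int32(138), [448.0, 277.0])
([0.3028, 0.5389, 0.1035, 0.0221, 0.0009, 0.03], np.int32(306), [91.0, 314.0])
([0.3253, -0.2577, 0.0515, 0.0197, 0.5259, 0.0332], np.int32(84), [431.0, 308.0])
bin etc
([0.742, 0.5321, 0.035, 0.0157, 1.5328, 0.0584], np.int32(74), [103.0, 130.0])
([0.7225, -0.5216, 0.0696, 0.0103, 0.7871, 0.0522], np.int32(102), [537.0, 144.0])
([0.5252, -0.0527, 0.1458, 0.0729, 0.1559, 0.0549], np.int32(931), [343.0, 222.0])
([0.5567, 0.0331, 0.0735, 0.0566, -1.4201, 0.0548], np.int32(707), [308.0, 208.0])
([0.5008, 0.1053, 0.1454, 0.0727, 0.1526, 0.0548], np.int32(933), [277.0, 231.0])
([0.4776, 0.0207, 0.0736, 0.0735, 0.1596, 0.0547], np.int32(949), [312.0, 241.0])
([0.4249, 0.4452, 0.039, 0.0383, -0.5909, 0.0551], np.int32(249), [132.0, 261.0])
([0.3722, 0.3192, 0.1319, 0.1314, -1.4659, 0.0494], np.int32(471), [184.0, 284.0])
tray
([0.7314, -0.5115, 0.0409, 0.0052, 0.601, 0.0864], np.int32(44), [538.0, 136.0])
([0.5105, 0.0258, 0.2442, 0.162, -1.4161, 0.086], np.int32(1081), [309.0, 225.0])
([0.4757, 0.0605, 0.0542, 0.0063, 0.1647, 0.0828], np.int32(53), [295.0, 240.0])
handle
([0.722, -0.5218, 0.0677, 0.0114, 0.7517, 0.1238], np.int32(149), [548.0, 134.0])
([0.5102, 0.0257, 0.0994, 0.015, -1.415, 0.1219], np.int32(288), [310.0, 222.0])
```

```bash
cat >> h.py <<'E'
C=np.array([.5105,.0258]); CY=.1553
def chest(x,y): return C+np.array([x*np.cos(CY)-y*np.sin(CY),x*np.sin(CY)+y*np.cos(CY)])
def Rt(a): return np.array([[-np.sin(a),np.cos(a),0],[np.cos(a),np.sin(a),0],[0,0,-1.]]).T
def rot(p,a):
    """tool down, closing along a (mod pi), nearest joint solution"""
    q0=np.array(robot.read_state()['q']);best=None
    for b in (a,a+np.pi):
        q=robot.solve_ik(np.array(p),Rt(b))
        if q is not None:
            d=abs(np.array(q)-q0).max()+ .3*abs(q[5])
            if best is None or d<best[0]: best=(d,Rt(b))
    return best[1]
def Rfix(b):
    return Rt(b).T if False else Rt(b)
def go(p,a): p=np.array(p,float); robot.reach(p,rot(p,a))
def down(z,v=.15,f=None):
    p=np.array(robot.read_state()['position']);p[2]=z;return robot.line_to(p,v=v,f_stop=f)
def st(t=''):
    s=robot.read_state();print(t,'t%.1f'%s['clock'],'p',np.round(s['position'],4),'gap %.4f gf %.1f'%(s['finger_gap'],s['grasp_force']),'F',np.round(s['wrist_force'],1))
    return s
def arc(q): return chest(.105*(np.sin(q-.873)+.766),0),.105*(np.cos(q-.873)-.643)
E
python3 - <<'E'
from h import *
R=Rt(.3);print(np.linalg.det(R),R.tolist())
go([*C,.2],CY); st('above'); down(.096,f=15); st('at')
robot.set_gripper(0.0,40); st('grip')
for q in np.linspace(0,1.745,9)[1:]:
    xy,dz=arc(q); robot.line_to([*xy,.096+dz],v=.08); st('%.2f'%q)
E
```

```text
0.9999999999999999 [[-0.29552020666133955, 0.955336489125606, 0.0], [0.955336489125606, 0.29552020666133955, 0.0], [0.0, 0.0, -1.0]]
above t2.4 p [0.5105 0.0266 0.2   ] gap 0.0857 gf 0.0 F [-0.9 -0.5 -0.4]
at t3.3 p [0.5112 0.0267 0.0969] gap 0.0855 gf 0.0 F [-0.1  0.7  0.1]
grip t3.9 p [0.5101 0.0265 0.0962] gap 0.0134 gf 43.7 F [-5.2 -1.   6.3]
0.22 t4.3 p [0.5258 0.0289 0.1116] gap 0.0130 gf 43.6 F [-7.   1.5  4.5]
0.44 t4.8 p [0.5459 0.032  0.124 ] gap 0.0131 gf 43.9 F [-5.2  4.   6.1]
0.65 t5.2 p [0.5677 0.0353 0.1314] gap 0.0135 gf 43.8 F [-2.9  4.   6.2]
0.87 t5.7 p [0.5902 0.0388 0.1338] gap 0.0135 gf 43.7 F [-0.6  4.6  4.7]
1.09 t6.1 p [0.6128 0.0423 0.1312] gap 0.0136 gf 43.4 F [1.6 5.6 3.4]
1.31 t6.5 p [0.6343 0.0457 0.1236] gap 0.0134 gf 43.2 F [2.  5.8 2. ]
1.53 t7.0 p [0.6536 0.0487 0.1114] gap 0.0134 gf 44.1 F [ 3.4  4.7 -0.7]
1.75 t7.4 p [0.6691 0.0511 0.0963] gap 0.0130 gf 45.0 F [-3.4  3.9  5.8]
```

Run:
```python
from h import *
robot.pause(.5);robot.set_gripper(.085);down(.24,v=.25)
go([.37,.319,.25],CY+np.pi/2); st()
c=shot('top','top1')
cv2.imwrite('pics/crop1.png',cv2.resize(c['frame'][130:290,90:530,::-1],None,fx=1.8,fy=1.8))
for n,b in (('rib',(.017,.026)),('blocks',(.030,.042)),('handle',(.112,.135))):
    print(n);[print(o) for o in segs(c,*b,40,(.3,.8,-.48,.48))]
```

```text
t10.8 p [0.3705 0.3186 0.2497] gap 0.0850 gf 0.0 F [ 1.2  0.3 -0.2]
rib
([0.775, 0.4649, 0.0331, 0.0134, -0.6313, 0.0232], np.int32(40), [137.0, 122.0])
([0.7808, 0.4248, 0.0582, 0.0231, 1.2791, 0.023], np.int32(106), [153.0, 122.0])
([0.7675, 0.3658, 0.0504, 0.0195, 1.2919, 0.0235], np.int32(58), [177.0, 125.0])
([0.7525, 0.3454, 0.0602, 0.0189, 1.4833, 0.0228], np.int32(94), [185.0, 132.0])
([0.7389, 0.293, 0.0363, 0.0137, 1.2861, 0.0224], np.int32(54), [205.0, 138.0])
([0.5395, -0.0873, 0.1129, 0.0129, 0.154, 0.0219], np.int32(202), [357.0, 217.0])
([0.5218, -0.031, 0.1336, 0.0122, 0.1547, 0.0218], np.int32(223), [334.0, 225.0])
([0.5127, 0.0264, 0.1345, 0.0179, 0.1003, 0.0222], np.int32(236), [311.0, 228.0])
([0.5562, 0.0934, 0.0307, 0.0187, 0.3122, 0.022], np.int32(60), [284.0, 211.0])
([0.4954, 0.1412, 0.1341, 0.0238, 0.0698, 0.0222], np.int32(247), [263.0, 235.0])
([0.4881, 0.0811, 0.1022, 0.0121, 0.1571, 0.022], np.int32(162), [288.0, 238.0])
blocks
([0.5978, 0.2603, 0.0725, 0.0265, 0.2306, 0.0322], np.int32(170), [215.0, 192.0])
([0.6082, -0.3985, 0.0279, 0.0223, -0.0231, 0.
[... 322 characters left out ...]
0.0322], np.int32(82), [219.0, 215.0])
([0.5266, 0.0563, 0.0826, 0.0284, 0.2022, 0.0375], np.int32(342), [298.0, 222.0])
([0.5464, -0.3976, 0.052, 0.0201, -0.4968, 0.0321], np.int32(84), [487.0, 215.0])
([0.5088, 0.1127, 0.0836, 0.0282, 0.1171, 0.0375], np.int32(356), [275.0, 229.0])
([0.5191, -0.2701, 0.0298, 0.0273, -1.0088, 0.0327], np.int32(74), [434.0, 227.0])
([0.5109, 0.4058, 0.0374, 0.0225, -0.9384, 0.0324], np.int32(76), [152.0, 226.0])
([0.3703, -0.3116, 0.1212, 0.12, -1.5, 0.0355], np.int32(2220), [451.0, 289.0])
handle
([0.7769, -0.4683, 0.0457, 0.0192, 0.0636, 0.1312], np.int32(83), [524.0, 111.0])
([0.6682, 0.0505, 0.0993, 0.0167, -1.434, 0.1218], np.int32(292), [300.0, 154.0])
```

View pics/crop1.png

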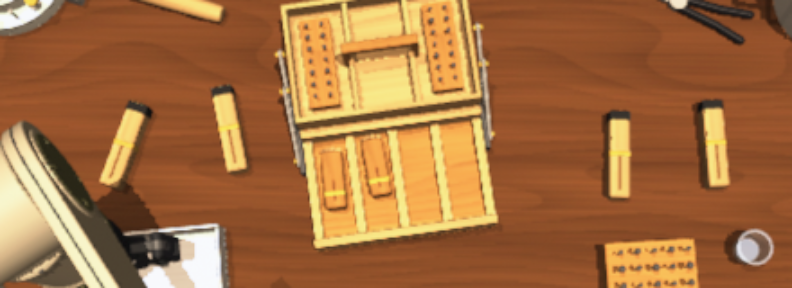

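Tray is open, handle at px (300,154). Two stubs lie in the two left (+y) pockets, at px (275,229) and (298,222). The other pockets are empty.

```bash
cat >> h.py <<'E'
def pick(x,y,yaw,z,op=.06,N=50,h=.16,tries=2):
    robot.set_gripper(op); a=yaw+np.pi/2
    go([x,y,h],a)
    if down(z,v=.2,f=12): st('touch')
    robot.set_gripper(.0,N); s=st('grip')
    down(h,v=.2); s=st('lift')
    return s['finger_gap']>.02
BIN=np.array([.3722,.3192]);BY=.105
E
python3 - <<'E'
from h import *
for (x,y,yaw,off) in ((.5088,.1127,CY-.02,.028),(.5266,.0563,CY+.02,-.028)):
    x-=.008*np.cos(yaw);y-=.008*np.sin(yaw)
    ok=pick(x,y,yaw,.025,op=.042)
    if not ok: print('miss');break
    p=BIN+off*np.array([-np.sin(BY),np.cos(BY)])
    go([*p,.16],BY+np.pi/2); s=st('over bin')
    if s['finger_gap']<.02: print('lost');break
    down(.06,v=.2); robot.set_gripper(.05); st('rel'); down(.16,v=.25)
c=shot('top')
cv2.imwrite('pics/crop2.png',cv2.resize(c['frame'][130:330,90:530,::-1],None,fx=1.8,fy=1.8))
E
```

```text
grip t13.4 p [0.5029 0.1128 0.0273] gap 0.0264 gf 50.4 F [-0.1  0.4  6.9]
lift t14.3 p [0.5021 0.1127 0.1588] gap 0.0268 gf 49.5 F [-0.1 -0.7 -1.6]
over bin t15.3 p [0.3696 0.3462 0.1594] gap 0.0268 gf 49.5 F [-0.2  0.3 -0.6]
rel t16.3 p [0.3702 0.3467 0.0611] gap 0.0503 gf 0.0 F [0.5 0.1 0.6]
grip t19.5 p [0.5204 0.0559 0.0272] gap 0.0265 gf 50.0 F [-0.6  1.4  6.5]
lift t20.3 p [0.5196 0.0559 0.1587] gap 0.0267 gf 49.2 F [-1.1 -0.  -0.7]
over bin t21.4 p [0.3755 0.2907 0.1595] gap 0.0264 gf 49.2 F [0.  0.  0.3]
rel t22.4 p [0.3761 0.2911 0.061 ] gap 0.0500 gf 0.0 F [-0.8  0.2 -0.3]
```

View pics/crop2.png

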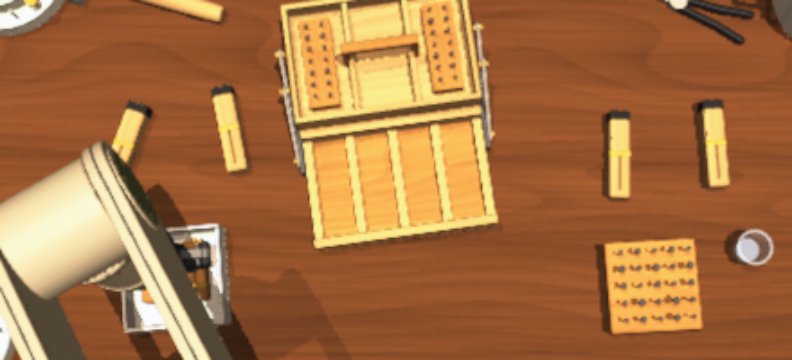

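Both stubs are out, all four pockets are empty, and the bin holds brown blocks. Next, the clamps, taking a fresh detection before each pick.

```bash
cat >> h.py <<'E'
def clamps(c=None):
    c=c or shot('top')
    return [o[0] for o in segs(c,.022,.042,300,(.3,.75,-.5,.55)) if abs(o[0][2]-.12)<.012 and abs(o[0][3]-.03)<.008]
def bench(): return [k for k in clamps() if np.hypot(k[0]-C[0],k[1]-C[1])>.16]
def place(pk):
    p=chest(-.004,pk)
    go([*p,.16],CY+np.pi/2); s=st('over')
    if s['finger_gap']<.02: return False
    if down(.0275,v=.12,f=12): st('contact')
    robot.set_gripper(.042); st('rel'); down(.16,v=.25); return True
def cycle(near,pk):
    B=bench(); print(len(B),'on bench'); B=[b for b in B if np.hypot(b[0]-near[0],b[1]-near[1])<.09]
    if not B: print('not seen');return False
    x,y,_,_,yaw,_=min(B,key=lambda b:np.hypot(b[0]-near[0],b[1]-near[1])); print(x,y,yaw)
    if not pick(x,y,yaw,.0185,N=60): print('miss');return False
    return place(pk)
E
python3 - <<'E'
from h import *
for n,pk in (((.5638,-.4003),-.087),((.5472,-.2711),-.029)):
    if not cycle(n,pk): break
c=shot('top')
cv2.imwrite('pics/crop3.png',cv2.resize(c['frame'][130:330,90:530,::-1],None,fx=1.8,fy=1.8))
for k in clamps(c): print(k)
E
```

```text
3 on bench
0.5641 -0.401 0.0652
grip t27.1 p [ 0.566  -0.4009  0.0208] gap 0.0265 gf 59.9 F [0.4 0.8 6.2]
lift t27.9 p [ 0.5652 -0.4002  0.1581] gap 0.0260 gf 59.1 F [ 0.2  0.7 -1.4]
over t29.2 p [ 0.5204 -0.0617  0.1601] gap 0.0260 gf 59.1 F [-0.4  0.6 -0.7]
contact t30.3 p [ 0.5187 -0.0615  0.0288] gap 0.0264 gf 60.0 F [-1.6  0.5  6.4]
rel t30.6 p [ 0.5175 -0.0612  0.0275] gap 0.0419 gf 0.0 F [-0.1 -0.1  1.2]
3 on bench
0.5469 -0.2711 -0.0168
grip t33.7 p [ 0.5482 -0.2708  0.0206] gap 0.0258 gf 59.9 F [-1.   0.4  6.8]
lift t34.6 p [ 0.5473 -0.2703  0.1584] gap 0.0262 gf 59.1 F [ 0.1  0.5 -1.6]
over t35.6 p [ 0.5113 -0.0043  0.1598] gap 0.0259 gf 59.1 F [ 0.2  0.6 -0.1]
contact t36.7 p [ 0.5096 -0.0045  0.0285] gap 0.0261 gf 60.0 F [-2.5 -0.5  7.9]
rel t37.0 p [ 0.5084 -0.0042  0.0272] gap 0.0421 gf 0.0 F [-0.7 -0.1  0.2]
[0.5769, 0.2564, 0.12, 0.0289, 0.2288, 0.0299]
[0.5526, 0.3964, 0.1197, 0.0297, -0.3162, 0.03]
```

View pics/crop3.png

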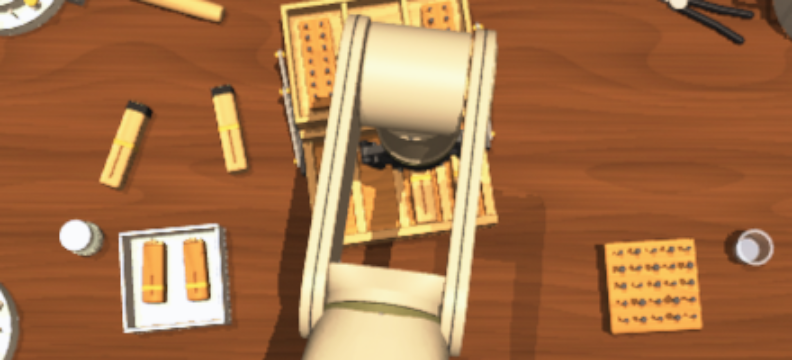

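Both stubs lie flat in the bin, at crop px (153,270) and (195,268). Two clamps are placed, and two remain at crop px (125,145) and (228,130).

Run:
```python
from h import *
for n,pk in (((.5769,.2564),.029),((.5526,.3964),.087)):
    if not cycle(n,pk): break
p=robot.read_state()['position']
go([.37,.319,.25],CY+np.pi/2)
c=shot('top')
cv2.imwrite('pics/crop4.png',cv2.resize(c['frame'][130:330,90:530,::-1],None,fx=1.8,fy=1.8))
print(C)
for o in segs(c,.03,.045,100,(.4,.6,-.12,.16)): print(o)
for o in segs(c,.112,.135,100,(.6,.75,-.1,.2)): print(o)
```

```text
2 on bench
0.5763 0.2563 0.2318
grip t40.4 p [0.5778 0.2556 0.0206] gap 0.0261 gf 59.9 F [-0.8 -0.5  7.1]
lift t41.2 p [0.5769 0.2553 0.1584] gap 0.0264 gf 59.0 F [-1.4 -0.1 -1.4]
over t42.1 p [0.5024 0.0545 0.1598] gap 0.0258 gf 59.0 F [-0.1  0.5 -0.4]
contact t43.1 p [0.5008 0.0547 0.0286] gap 0.0265 gf 59.9 F [-2.3 -0.3  7.3]
rel t43.5 p [0.4995 0.0546 0.0273] gap 0.0421 gf 0.0 F [ 0.8 -0.   1.4]
1 on bench
0.5529 0.3965 -0.3059
grip t47.1 p [0.5546 0.3964 0.0207] gap 0.0261 gf 59.8 F [0.  0.6 6.7]
lift t47.9 p [0.5537 0.3959 0.1582] gap 0.0263 gf 59.0 F [ 0.2 -0.2 -1.2]
over t49.0 p [0.4932 0.1116 0.1597] gap 0.0265 gf 59.1 F [1.  1.  0.5]
contact t50.1 p [0.4916 0.1116 0.0287] gap 0.0259 gf 60.0 F [-1.9 -0.   7.4]
rel t50.4 p [0.4904 0.1114 0.0274] gap 0.0418 gf 0.0 F [-0.5 -0.4  0. ]
[0.5105 0.0258]
([0.5154, -0.0612, 0.1229, 0.0286, 0.1556, 0.0385], np.int32(571), [347.0, 226.0])
([0.5083, -0.0044, 0.1232, 0.0288, 0.1648, 0.0383], np.int32(569), [323.0, 229.0])
([0.4966, 0.0544, 0.1281, 0.028, 0.1542, 0.0384], np.int32(580), [298.0, 233.0])
([0.4837, 0.1105, 0.1332, 0.0287, 0.1621, 0.0385], np.int32(589), [275.0, 237.0])
([0.6694, 0.0507, 0.0996, 0.0172, -1.4018, 0.1218], np.int32(295), [300.0, 154.0])
```

View pics/crop4.png

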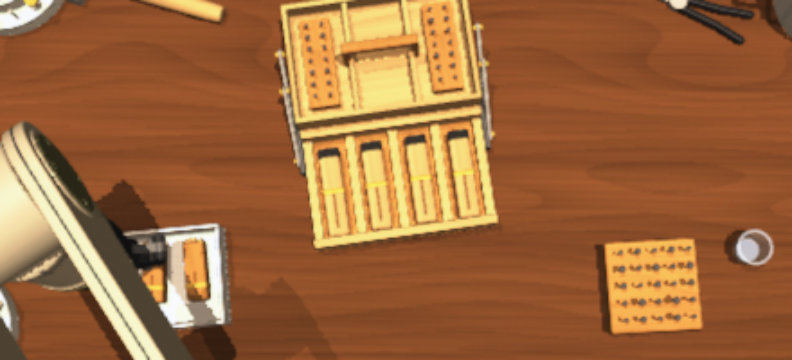

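All four clamps lie flat in their own pockets (crop px (332,190), (376,185), (420,180), (463,175)), tops at 38 mm. Closing the tray.

Run:
```python
from h import *
robot.set_gripper(.085)
xy,dz=arc(1.745); go([*xy,.2],CY); down(.096,f=15); robot.set_gripper(0.,40); st('grip')
for q in np.linspace(1.745,0,9)[1:]:
    xy,dz=arc(q); robot.line_to([*xy,.096+dz],v=.08); s=st('%.2f'%q)
    if s['finger_gap']<.01: print('lost');break
else:
    robot.pause(.4);robot.set_gripper(.085);st('rel');down(.24,v=.2)
    go([.33,.3,.28],CY); robot.pause(.5)
    c=shot('top'); [print(o) for o in segs(c,.112,.135,100,(.4,.75,-.1,.2))]
    [print(o) for o in segs(c,.08,.092,100,(.4,.75,-.15,.2))]
    cv2.imwrite('pics/s5.png',shot('scene')['frame'][:,:,::-1])
```

```text
grip t55.6 p [0.669  0.0518 0.0963] gap 0.0129 gf 40.7 F [-3.6 -0.   2.8]
1.53 t56.0 p [0.6532 0.0492 0.1117] gap 0.0135 gf 40.3 F [ 1.9  4.8 -0.8]
1.31 t56.5 p [0.6339 0.0462 0.1237] gap 0.0131 gf 40.5 F [0.8 5.9 0.2]
1.09 t56.9 p [0.6125 0.0428 0.1312] gap 0.0130 gf 40.6 F [0.3 6.1 1.3]
0.87 t57.4 p [0.5899 0.0393 0.1338] gap 0.0131 gf 40.8 F [-2.4  5.4  3.1]
0.65 t57.8 p [0.5671 0.0358 0.1313] gap 0.0136 gf 41.0 F [-3.1  6.5  3.8]
0.44 t58.2 p [0.5451 0.0324 0.1236] gap 0.0132 gf 41.2 F [-6.7  6.   5.7]
0.22 t58.6 p [0.5249 0.0292 0.1109] gap 0.0132 gf 40.9 F [-7.5  5.6  3. ]
0.00 t59.1 p [0.5101 0.0269 0.0962] gap 0.0134 gf 41.3 F [-4.7  6.6  6.1]
rel t60.2 p [0.5105 0.0258 0.0959] gap 0.0847 gf 0.0 F [-0.4 -0.5 -0.5]
([0.5099, 0.0256, 0.0993, 0.0152, -1.4176, 0.1219], np.int32(290), [310.0, 222.0])
([0.5103, 0.0258, 0.2445, 0.1615, -1.4173, 0.0861], np.int32(1016), [310.0, 225.0])
```

View pics/s5.png

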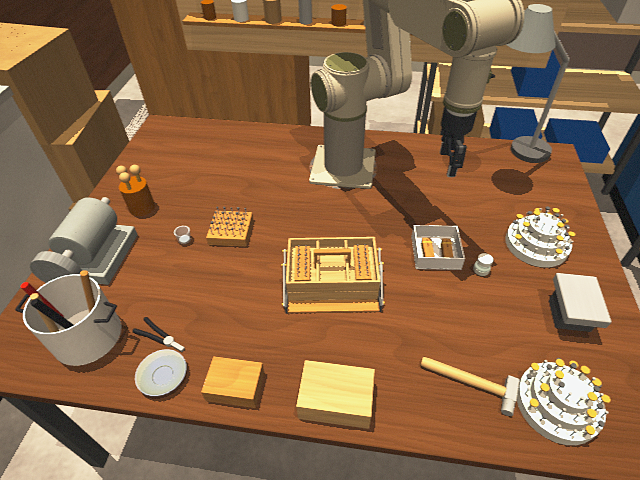

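The tray is closed (px 332,270), both stubs are in the bin (437,247), and the jar (483,265) and cup (182,235) haven't moved. The robot is clear, so I'm handing in.

```bash
python3 -c "
from cell import robot
print(robot.close_job())"
```

```text
the job is handed in; nothing more can be done
None
```

Job handed in at about 62 s on the robot's clock: both stubs are in the scrap bin, all four clamps lie flat in their own pockets under the fully closed tray, and the jar and cup were left where they were.

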